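# Nudge the brass fixture plate onto its locating pins

### The job

With the fingertips, and without ever lifting it off, push the notched brass plate across the deck of the fixture until it lies square along the blue fence, then slide it along the fence, notched end first, until both its holes drop over the two brass locating pins and it lies flat down on the fixture's bed. Leave the other things on the bench where they are.

Things in the scene. Friction and masses are not known exactly. Their poses are not given: they have to be found in the camera images.
- fixture: Low fixture fixed to the bench. Origin: at bench height, midway below its two pins; z up; x points to the blue fence (roughly away from the robot), y is the sliding direction from deck to pins (roughly to the robot's left). Grey bed, top 14 mm above the bench, x -95 to +70, y -175 to +75 mm, open at its +y end and opposite the fence.
- deck_edge (a point): Middle of the end of the fixture's raised steel deck (fixture x 0, y -56 mm, 22 mm above the bench). It lies on the -y side of it: fixture x -95 to +50, y -175 to -56 mm, top 22 mm above the bench. Oiled metal, the plate slides easily (friction about 0.2). Past this edge a step leads 8 mm down to the bed.
- fence (a point): Point on the face of the blue fence beside the pins (fixture x +50.5 mm, y 0, at its top, 34 mm above the bench). The fence is a smooth straight bar 16.5 mm thick over the whole y length of the fixture, with 3 mm screw heads on top. A plate lying along it has its holes in line with the pins.
- seat (a point): Point on the fixture's bed midway between the pins, 14 mm above the bench; axes as the fixture's. Two fixed round-nosed brass pins, 10 mm in diameter, stand at x -30 and +30 mm from it; their noses are 7.7 mm higher, 0.3 mm below the deck's top, so a plate slides from the deck onto them.
- plate: Loose, smooth brass plate, about 0.3 kg (varies), 8 mm thick. Origin: on its underside, midway between its two 14 mm through holes (x -30 and +30 mm, y 0); z up. Edges at x -50 and +50, y -54 and +56 mm. Starts flat on the deck, its y within 0.2 rad of the fixture's, up to 35 mm off the fence and 120 mm short of the pins. Seated, it has dropped 8 mm, its top level with the deck's.
- notch (a point): Middle of the mouth of the open notch, 36 mm wide and 41 mm deep, in the plate's leading (+y) end: plate x 0, y +56 mm, at its top face. The plate's centre of mass lies 4 mm from its origin towards the other, plain end, which leaves the deck's edge as the holes come within 2 mm of the pins.
- wood_block: Bystander, to be left alone: small dark reddish-brown wooden block, 41 x 70 x 24 mm. Origin at the centre of its underside.
- carved_bangle: Bystander, to be left alone: carved red-brown ring, 70 mm across, 22 mm high. Origin at the centre of its underside.
- white_bottle: Bystander, to be left alone: small white plastic bottle, 37 mm across, 82 mm tall. Origin at the centre of its underside.
- tea_cup: Bystander, to be left alone: small white tea cup, 77 mm across, 57 mm tall. Origin at the centre of its underside.
- hammer: Bystander, to be left alone: small hammer with a wooden handle lying on the bench, 166 x 70 x 23 mm. Origin at the centre of its underside.
Not all that is in view belongs to the job. Several things have the shape of the plate; the one meant has the colours described above.

How it is judged:
On the way:
1. the plate lies along the fence, still up on the deck (x of plate in the frame of fixture above -0.006 m and angle between the y axis of plate and the y axis of fixture, either way round below 0.1 rad and z of plate in the frame of fixture above 0.019 m), for 0.1 s.
At the end, for the whole second after the job is handed in: The plate lies flat (within 0.03 rad) and still on the bed, both pins through its holes: its origin within 4 mm of the seat point horizontally and less than 16 mm above the bench, its y axis within 0.1 rad of the fixture's (horizontal distance between plate and seat below 0.004 m and height (world z) of plate below 0.016 m and angle between plate's own z axis and vertical below 0.03 rad and angle between the y axis of plate and the y axis of fixture, either way round below 0.1 rad and z of plate in the frame of fixture above 0.012 m and linear speed of plate below 0.01 m/s); the robot touches nothing.
It fails at once if the plate is lifted: its origin rises more than 8 mm above the height at which it slides (height (world z) of plate above 0.03 m).
It fails at once if the plate is tipped up by more than 0.3 rad (angle between plate's own z axis and vertical above 0.3 rad).
It fails at once if a bystander is moved by more than 15 mm (distance of any of wood_block, carved_bangle, white_bottle, tea_cup, hammer from where it was at the start of the episode above 0.015 m).
It also fails if it takes over 54 s, if anything falls off the work surface, if the arm or the gripper's body presses on something with over 40 N, if the wrist force passes 120 N, or if a joint passes its speed limit or range.

### The arm

A 6-joint arm with a two-finger parallel gripper is mounted at the origin on a cart in front of the work surface, level with it; the furniture and walls round the work are solid. World frame = base frame: x ahead of the robot, y to its left, z up, the work surface at z = 0. Lengths are in m, angles in rad, forces in N, time in s.
With the tool pointing down it reaches from about 0.425 to 0.925 m from the base axis. Payload 12.5 kg.
Tool frame: the origin (TCP) lies midway between the tips of the shut fingers; the grasp point (between the pads) lies 19 mm behind it; z points along the fingers, x is the direction in which the jaws open and shut, and the axes are right-handed (so a half turn about z gives the same grasp; the last joint's range is limited). The gripper opens to 85 mm and grips with 20 to 120 N. Pads are 22 mm wide; open, the fingers measure 114 mm over their backs; the gripper's body (76 mm by 85 mm) begins 54 mm behind the grasp point. The pads swing forward as they close: fully open they stand 13 mm farther back than shut.
Start: joints at [-1.418, 0.491, 1.559, -0, 1.092, -0.106], TCP at [0.16, -0.604, 0.231] pointing down, gripper open.
Joint ranges: [-3.1, 3.1], [-0.84, 2.19], [0.05, 2.79], [-1.13, 4.28], [0.06, 2.93], [-2.69, 2.69]. Speed limits (rad/s): [2.22, 2.22, 2.79, 3.14, 3.14, 3.14].

### API

Orientations are given as a 3x3 rotation matrix whose columns are the frame's x, y, z axes.
In Python, from bench import get_obs, grab_frame, camera_params, hand_in gives the robot as it stands.
- The arm moves only by the shell command python3 -m jog 'ROWS' [FORCE]. ROWS is JSON, one flat list of numbers, 7 for each row, row after row: the shift along the tool's x, y, z in units of 40 mm (1.0 is 40 mm), then the turn, a rotation vector about the tool's x, y, z in units of 5 degrees (1.0 is 5 degrees), then the opening, from 0 (shut) to 1 (fully open). In form: [dx, dy, dz, wx, wy, wz, gripper, dx, dy, dz, wx, wy, wz, gripper, ...]. A call has 1 to 12 rows; each row is the pose to reach, as a shift and turn from the pose measured when the call began, along the tool's axes at that moment; what a row does not reach only later rows make up. A row lasts 1/12 s, in which the tool goes at most 41.7 mm and 7.16 degrees, less where a joint would pass 70% of its speed; a pose out of reach is approached as far as the arm can. A call with a gripper value outside its range is refused whole. The fingers move at their own pace and stop on an object; FORCE is the grip in N (left out, the last holds). Time passes only in rows, so rows that repeat a pose let the fingers close. It gives the time, the measured TCP pose, the force and the opening at its end, in the units of the state.
- get_obs(): the state, without advancing time (a new reading comes with each control period).
- grab_frame(name): name is "scene" or "top" or "wrist"; returns (picture, depth): 384x512x3 uint8, red, green, blue; 384x512 float32, m along the optical axis (not along the pixel's ray), 0 where there is no reading.
- camera_params(name): a dict with "intrinsics" (3x3 intrinsics, pixels), "k1" (the pictures are not rectified: a ray, as slopes to the right and down, at radius r is drawn at 1 + k1 r^2 times it, then the intrinsics apply), "rvec" (rotation vector, rad) and "tvec" (3), from world to camera coordinates, as OpenCV has them. Camera axes: x right, y down, z forward; pixel columns grow to the right and rows downward; lengths in m; the calibration is good to about 2 mm. A picture is of the moment at which its call begins: read the wrist's pose just before it. camera_params takes no time and is no camera call; for the wrist camera it gives the pose at the moment of the call.
- hand_in(): hands the job in, once; it reports no verdict.
The state is a dict: "clock": time; "q": joint angles; "joint_vel": joint speeds; "joint_efforts": joint torques, N m; "tool_pos": TCP position; "tool_rot": TCP orientation; "ft_force": force on the tool from outside, world axes, zero at the start; "moment": the same for the moment, N m; "finger_gap": opening from 0.0 (shut) to 1.0 (fully open).
Only numpy, scipy, OpenCV 4.12 (cv2) and the standard library are available. Lean on these libraries where they do the work, as an engineer would, in place of code of your own. Each camera call takes 0.05 s, during which the arm holds its last target. There are 200 camera calls.

## Working session

There is one attempt and no reset: what is moved stays moved. The work goes in short steps, Python scripts to look and compute and a shell command to move; the robot and the scene stay as the last step left them, time stands still between calls to the robot, and variables do not carry over. Pictures are saved under pics/ and viewed, about 8 in all and at most 12, crops included, and the job is handed in when it is done.

```bash
mkdir -p pics; cat > h.py <<'E'
import numpy as np, cv2
from bench import *
def snap(n,f,crop=None,s=1):
    im,d=grab_frame(n); np.save(f'pics/{f}_d.npy',d); np.save(f'pics/{f}_im.npy',im)
    p=camera_params(n); np.save(f'pics/{f}_p.npy',p,allow_pickle=True)
    if crop: im=im[crop[1]:crop[3],crop[0]:crop[2]]
    cv2.imwrite(f'pics/{f}.png',cv2.resize(im[:,:,::-1],None,fx=s,fy=s,interpolation=cv2.INTER_CUBIC)); return im,d
def ray(f,u,v):
    p=np.load(f'pics/{f}_p.npy',allow_pickle=True).item()
    K=np.array(p['intrinsics']);R=cv2.Rodrigues(np.array(p['rvec'],float))[0];t=np.array(p['tvec'],float).ravel()
    k=np.array([p['k1'],0,0,0],float)
    x=cv2.undistortPoints(np.array([[[u,v]]],float),K,k)[0,0]
    return -R.T@t, R.T@np.array([x[0],x[1],1])
def atz(f,u,v,z):
    c,r=ray(f,u,v); return c+r*(z-c[2])/r[2]
def proj(f,P):
    p=np.load(f'pics/{f}_p.npy',allow_pickle=True).item()
    return cv2.projectPoints(np.array(P,float).reshape(-1,1,3),np.array(p['rvec'],float),np.array(p['tvec'],float),np.array(p['intrinsics']),np.array([p['k1'],0,0,0],float))[0][:,0]
E
python3 - <<'E'
from h import *
o=get_obs();print(o['tool_pos'],o['tool_rot'],o['clock'])
a,_=snap('scene','s0');b,_=snap('top','t0')
cv2.imwrite('pics/both.png',cv2.resize(a[:,:,::-1],(800,600)))
cv2.imwrite('pics/t0b.png',cv2.resize(b[:,:,::-1],(800,600)))
E
```

```text
[ 0.15994416 -0.60397721  0.23073635] [[ 2.55921650e-01 -9.66697515e-01 -1.56300271e-04]
 [-9.66696950e-01 -2.55921670e-01  1.05131017e-03]
 [-1.05629955e-03 -1.17958037e-04 -9.99999435e-01]] 0.0
```

View pics/t0b.png

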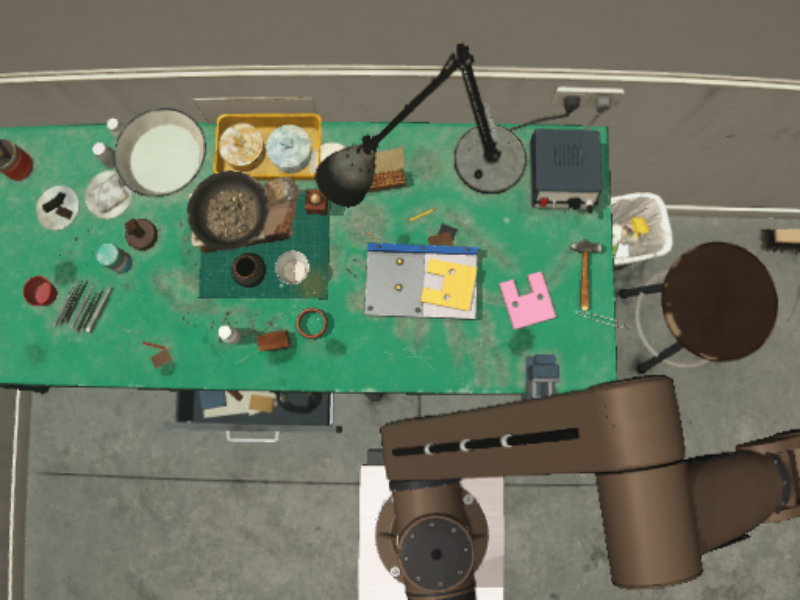

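View pics/both.png

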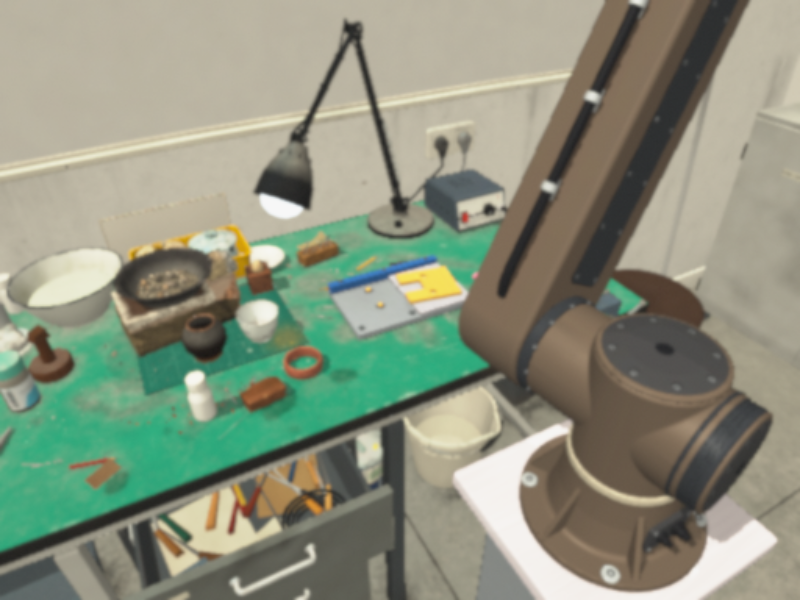

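Top view: the fixture is at 800-px coordinates (365–478, 243–320). The blue fence lies along the upper (far) side, the yellow plate is on the deck at (420–476, 255–312) with its notch to the left, and the pins are near (400,262) and (399,287). I'll enlarge this area.

```bash
python3 - <<'E'
from h import *
im=np.load('pics/t0_im.npy');c=im[145:210,225:315]
cv2.imwrite('pics/t0c.png',cv2.resize(c[:,:,::-1],None,fx=8,fy=8,interpolation=cv2.INTER_CUBIC))
d=np.load('pics/t0_d.npy')
for n,(u,v) in dict(lamp=(350,178),lampjoint=(370,143),cup=(292,267),shape=(440,236),block=(395,170)).items():
    u/=1.5625;v/=1.5625
    z=d[int(v),int(u)];C,r=ray('t0',u,v);print(n,z,C+r*z)
E
```

```text
lamp 1.5337355 [0.71841419 0.17358018 0.26885289]
lampjoint 1.4911762 [0.77245693 0.13251115 0.32105971]
cup 1.765541 [0.59076227 0.32181105 0.01258994]
shape 1.7877324 [ 0.66960306 -0.01634757  0.00202639]
block 1.7954367 [0.82211525 0.08940371 0.02068177]
```

View pics/t0c.png

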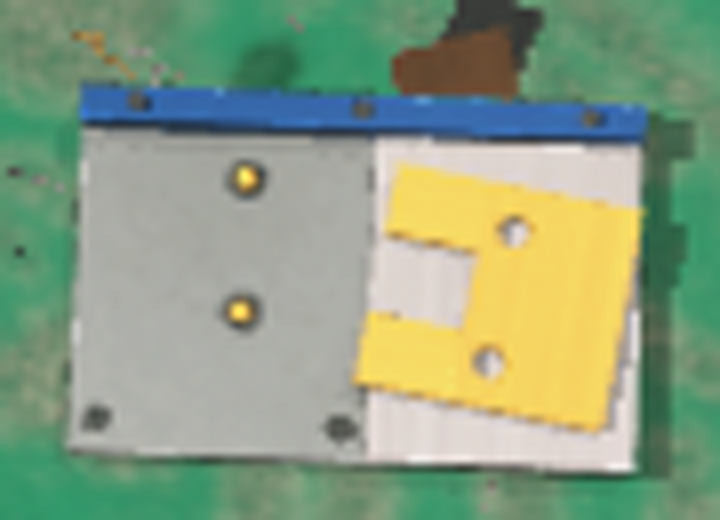

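```bash
cat >> h.py <<'E'
def cp(u,v,z,f='t0',o=(225,145),s=8): return atz(f,o[0]+(u+.5)/s-.5,o[1]+(v+.5)/s-.5,z)
def T(x,y,a): return np.array([[np.cos(a),-np.sin(a),x],[np.sin(a),np.cos(a),y],[0,0,1]])
def fit(m,w):
    m=np.array(m,float);w=np.array(w)[:,:2];mc=m.mean(0);wc=w.mean(0)
    H=(m-mc).T@(w-wc);a=np.arctan2(H[0,1]-H[1,0],H[0,0]+H[1,1])
    M=T(0,0,a);M[:2,2]=wc-M[:2,:2]@mc
    print('ang',a,'org',M[:2,2],'res mm',np.round((m@M[:2,:2].T+M[:2,2]-w)*1e3,1).tolist());return M
E
python3 - <<'E'
from h import *
F=fit([[30,0],[-30,0],[-95,75],[-95,-175],[67,-175],[67,75]] @np.eye(2)/1000,[cp(246,178,.0217),cp(240,312,.0217),cp(68,450,.014),cp(636,470,.022),cp(646,105,.034),cp(82,86,.034)])
P=fit([[30,0],[-30,0],[50,56],[50,-54],[-50,-54],[-50,56]]@np.eye(2)/1000,[cp(515,231,.03),cp(488,361,.03),cp(398,163,.03),cp(642,208,.03),cp(603,432,.03),cp(357,382,.03)])
np.save('F.npy',F)
R=np.linalg.inv(F)@P;print(R[:2,2],np.arctan2(R[1,0],R[0,0]))
p=camera_params('wrist');print(p); print(np.linalg.norm(F[:2,2]))
E
```

```text
ang -0.025632929091312158 org [0.57604978 0.0776757 ] res mm [[0.1, -0.6], [0.6, -0.9], [-1.4, 0.8], [-0.4, 0.1], [0.3, 0.0], [0.9, 0.6]]
ang -0.18080158291168089 org [ 0.55235914 -0.03562999] res mm [[0.3, 0.3], [-0.5, -0.7], [0.0, 0.1], [-0.7, -0.4], [1.0, 0.1], [-0.2, 0.7]]
[-0.02077882 -0.11387566] -0.1551686538203687
{'intrinsics': array([[330.24084579,   0.        , 266.57273661],
       [  0.        , 330.24084579, 190.07741656],
       [  0.        ,   0.        ,   1.        ]]), 'k1': -0.074883165666442, 'rvec': array([-2.29317345,  1.76478479,  0.26718468]), 'tvec': array([-0.6238629 , -0.03959582,  0.38011549])}
0.5812631574600259
```

```bash
cat >> h.py <<'E'
# tool-down target: fixture xy (mm), z (mm), jaw axis angle in fixture (deg) -> jog units from current pose
def U(*targets):
    from scipy.spatial.transform import Rotation as Ro
    F=np.load('F.npy');fa=np.arctan2(F[1,0],F[0,0]);o=get_obs();R=np.array(o['tool_rot']);p=np.array(o['tool_pos'])
    q=np.linalg.inv(F)@[p[0],p[1],1];print('now fix',np.round(q[:2]*1e3,1),'z',round(p[2]*1e3,1),'jaw',round(np.degrees(np.arctan2(R[1,0],R[0,0])-fa),2),'t',o['clock'],'F',np.round(o['ft_force'],1),'gap',o['finger_gap'])
    for x,y,z,a in targets:
        w=np.r_[(F@[x/1e3,y/1e3,1])[:2],z/1e3];b=np.radians(a)+fa
        G=np.array([[np.cos(b),np.sin(b),0],[np.sin(b),-np.cos(b),0],[0,0,-1]])
        print((x,y,z,a),np.round(R.T@(w-p)/.04,3),np.round(np.degrees(Ro.from_matrix(R.T@G).as_rotvec())/5,3))
E
python3 - <<'E'
from h import *
U((-110,-380,150,-90),(-104,-114,60,-90))
E
```

```text
now fix [-398.5 -692.1] z 230.8 jaw -73.7 t 0.1 F [-0.4 -0.8 -0.3] gap 1.0013672417051602
(-110, -380, 150, -90) [-5.463 -9.112  2.026] [0.    0.011 3.26 ]
(-104, -114, 60, -90) [-11.801 -11.122   4.283] [0.    0.011 3.26 ]
```

```bash
python3 -m jog '[-5.463,-9.112,2.026,0,0.011,3.26,0.5,-5.463,-9.112,2.026,0,0.011,3.26,0.5,-5.463,-9.112,2.026,0,0.011,3.26,0.5,-5.463,-9.112,2.026,0,0.011,3.26,0.5,-5.463,-9.112,2.026,0,0.011,3.26,0.5,-5.463,-9.112,2.026,0,0.011,3.26,0.5,-5.463,-9.112,2.026,0,0.011,3.26,0.5,-5.463,-9.112,2.026,0,0.011,3.26,0.5,-5.463,-9.112,2.026,0,0.011,3.26,0.5,-5.463,-9.112,2.026,0,0.011,3.26,0.5,-5.463,-9.112,2.026,0,0.011,3.26,0.5,-5.463,-9.112,2.026,0,0.011,3.26,0.5]' 20; python3 - <<'E'
from h import *
U((-104,-114,60,-90))
E
```

```text
clock: 1.1
tool_pos: [0.4581, -0.2965, 0.149]
tool_rot: [[-0.022, -1.0, -0.001], [-1.0, 0.022, 0.001], [-0.001, 0.001, -1.0]]
ft_force: [0.5, -0.9, -0.9]
finger_gap: 0.499
now fix [-108.4 -377.1] z 149.0 jaw -89.78 t 1.1 F [ 0.5 -0.9 -0.9] gap 0.49915334546948337
(-104, -114, 60, -90) [-6.573 -0.137  2.234] [0.013 0.015 0.045]
```

```bash
python3 -m jog '[-2.2,-0.05,0.6,0,0,0,0.5,-4.4,-0.1,1.2,0,0,0.04,0.5,-6.573,-0.137,2.0,0,0,0.04,0.5,-6.573,-0.137,2.234,0.01,0.015,0.045,0.5,-6.573,-0.137,2.234,0.01,0.015,0.045,0.5,-6.573,-0.137,2.234,0.01,0.015,0.045,0.5,-6.573,-0.137,2.234,0.01,0.015,0.045,0.5,-6.573,-0.137,2.234,0.01,0.015,0.045,0.5,-6.573,-0.137,2.234,0.01,0.015,0.045,0.5,-6.573,-0.137,2.234,0.01,0.015,0.045,0.5]'; python3 - <<'E'
from h import *
U((-104,-114,30,-90),(-104,-114,22,-90))
im,_=snap('wrist','w1',None,1.5)
E
```

```text
clock: 1.93
tool_pos: [0.4694, -0.0344, 0.0602]
tool_rot: [[-0.026, -1.0, 0.0], [-1.0, 0.026, -0.0], [0.0, -0.0, -1.0]]
ft_force: [0.4, -0.8, -1.1]
finger_gap: 0.497
now fix [-103.8 -114.8] z 60.2 jaw -90.01 t 1.9333 F [ 0.4 -0.8 -1.1] gap 0.4971631269909764
(-104, -114, 30, -90) [-0.02   0.006  0.755] [-0.001 -0.002 -0.001]
(-104, -114, 22, -90) [-0.02   0.006  0.955] [-0.001 -0.002 -0.001]
```

View pics/w1.png

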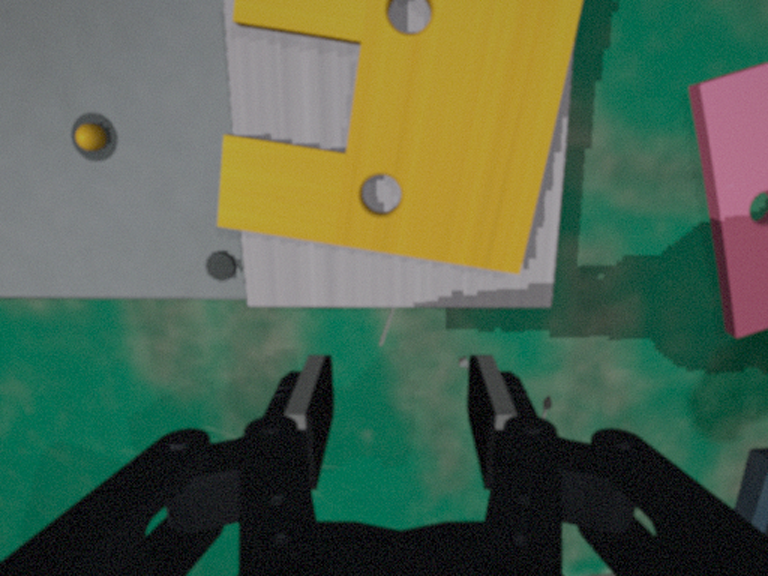

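The wrist view shows both open fingertips, at about (318,358) and (482,358), in front of the deck's near edge. Plate, holes and notch match the measured pose. I'll read the tip height from the wrist depth.

```bash
python3 - <<'E'
from h import *
d=np.load('pics/w1_d.npy');F=np.linalg.inv(np.load('F.npy'))
L=[]
for v in range(233,330,1):
  for u in range(180,350):
    z=d[v,u]
    if 0<z<.35:
        C,r=ray('w1',u,v);w=C+r*z
        if w[2]>.045:L.append([*(F@[w[0],w[1],1])[:2]*1e3,w[2]*1e3])
L=np.array(L);L=L[L[:,2]<110]
for s in(-1,1):
    A=L[(L[:,1]+114.8)*s>0];print(len(A),np.percentile(A[:,2],[0,1,5,20]),A[np.argsort(A[:,2])[:8]].round(0).tolist(), 'xmax',np.percentile(A[A[:,2]<90][:,0],[90,99,100]),'y',np.percentile(A[A[:,2]<80][:,1],[1,50,99]))
E
```

```text
2175 [62.37911365 65.05888574 68.7355489  76.58157651] [[-100.0, -136.0, 62.0], [-100.0, -136.0, 63.0], [-112.0, -136.0, 63.0], [-102.0, -136.0, 63.0], [-103.0, -136.0, 63.0], [-101.0, -136.0, 63.0], [-101.0, -136.0, 64.0], [-111.0, -136.0, 64.0]] xmax [-93.71791962 -93.33083116 -92.91648666] y [-149.36477335 -137.52517541 -136.17190522]
2272 [61.66188727 65.09036978 69.10929808 77.2425959 ] [[-102.0, -93.0, 62.0], [-114.0, -93.0, 62.0], [-112.0, -93.0, 62.0], [-100.0, -93.0, 63.0], [-112.0, -93.0, 63.0], [-113.0, -93.0, 63.0], [-112.0, -93.0, 63.0], [-101.0, -93.0, 63.0]] xmax [-93.6658684  -93.28217677 -93.08749404] y [-93.59774839 -92.27726832 -80.56618838]
```

```bash
python3 -m jog '[0,0,0.5,0,0,0,0.5,0,0,0.8,0,0,0,0.5,0,0,0.9,0,0,0,0.5,0,0,0.95,0,0,0,0.5,0,0,0.965,0,0,0,0.5,0,0,0.965,0,0,0,0.5,0,0,0.965,0,0,0,0.5]'; python3 - <<'E'
from h import *
U((-61,-114,22,-90))
E
```

```text
clock: 2.57
tool_pos: [0.4697, -0.0351, 0.0223]
tool_rot: [[-0.027, -1.0, 0.001], [-1.0, 0.027, -0.0], [0.0, -0.001, -1.0]]
ft_force: [-0.5, 0.2, -0.2]
finger_gap: 0.498
now fix [-103.4 -115.5] z 22.3 jaw -90.08 t 2.5667 F [-0.5  0.2 -0.2] gap 0.49756287224042334
(-61, -114, 22, -90) [-0.038 -1.06   0.01 ] [-0.016 -0.004 -0.016]
```

```bash
python3 -m jog '[0,-0.1,0.01,0,0,0,0.5,0,-0.2,0.01,0,0,0,0.5,0,-0.3,0.01,0,0,0,0.5,0,-0.4,0.01,0,0,0,0.5,0,-0.48,0.01,0,0,0,0.5,0,-0.56,0.01,0,0,0,0.5,0,-0.64,0.01,0,0,0,0.5,0,-0.72,0.01,0,0,0,0.5,0,-0.8,0.01,0,0,0,0.5,0,-0.86,0.01,0,0,0,0.5,0,-0.91,0.01,0,0,0,0.5,0,-0.95,0.01,0,0,0,0.5]'; python3 - <<'E'
from h import *
U((-61,-114,22,-90),(-59,-114,22,-90))
im,_=snap('wrist','w2',None,1.5)
E
```

```text
clock: 3.57
tool_pos: [0.508, -0.0361, 0.022]
tool_rot: [[-0.027, -1.0, 0.001], [-1.0, 0.027, -0.0], [0.0, -0.001, -1.0]]
ft_force: [-0.2, 0.9, -0.1]
finger_gap: 0.503
now fix [ -65.1 -115.5] z 22.0 jaw -90.08 t 3.5667 F [-0.2  0.9 -0.1] gap 0.5028297879881205
(-61, -114, 22, -90) [-0.038 -0.104 -0.   ] [-0.017 -0.005 -0.017]
(-59, -114, 22, -90) [-0.039 -0.154 -0.   ] [-0.017 -0.005 -0.017]
```

View pics/w2.png

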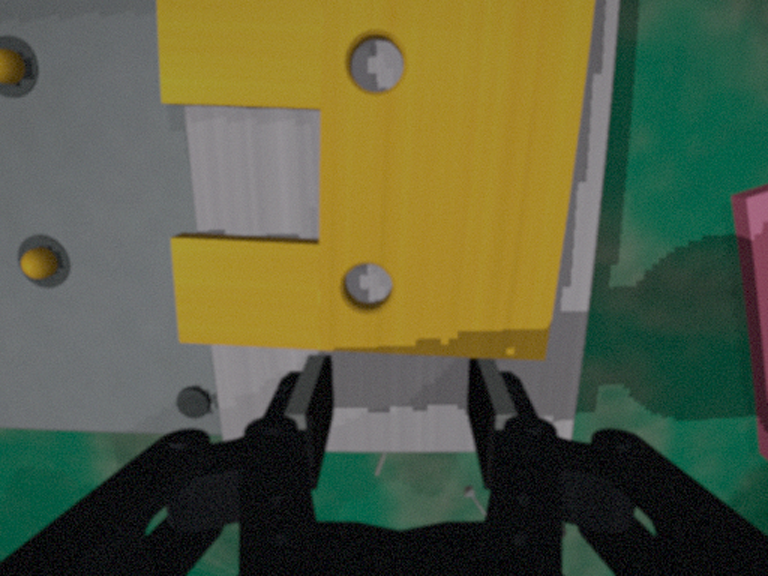

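The plate is now nearly square, with its near edge running from (180,345) to (545,357) against the fingertips. I'll push on to the fence.

```bash
python3 -m jog '[0,-0.05,0,0,0,0,0.5,0,-0.09,0,0,0,0,0.5,0,-0.12,0,0,0,0,0.5,0,-0.14,0,0,0,0,0.5,0,-0.15,0,0,0,0,0.5,0,-0.16,0,0,0,0,0.5,0,-0.16,0,0,0,0,0.5]'; python3 - <<'E'
from h import *
U((-59,-114,22,-90))
E
```

```text
clock: 4.2
tool_pos: [0.5144, -0.0363, 0.022]
tool_rot: [[-0.027, -1.0, 0.001], [-1.0, 0.027, -0.0], [0.0, -0.001, -1.0]]
ft_force: [-1.8, -0.1, 0.2]
finger_gap: 0.497
now fix [ -58.7 -115.5] z 22.0 jaw -90.08 t 4.2 F [-1.8 -0.1  0.2] gap 0.4972902464222939
(-59, -114, 22, -90) [-0.038  0.006 -0.   ] [-0.014 -0.004 -0.016]
```

Not yet clearly against the fence, so I'll go on a little.

```bash
for i in 1; do python3 -m jog '[0,-0.025,0,0,0,0,0.5,0,-0.05,0,0,0,0,0.5,0,-0.05,0,0,0,0,0.5,0,-0.05,0,0,0,0,0.5]'; done; python3 - <<'E'
from h import *
U((-59,-114,22,-90)); snap('top','t2',(225,145,315,210),8); snap('wrist','w3',None,1.5)
E
```

```text
clock: 4.53
tool_pos: [0.5145, -0.0361, 0.0217]
tool_rot: [[-0.027, -1.0, -0.003], [-1.0, 0.027, 0.0], [-0.0, 0.003, -1.0]]
ft_force: [-8.7, -0.6, 3.7]
finger_gap: 0.503
now fix [ -58.7 -115.3] z 21.7 jaw -90.08 t 4.5333 F [-8.7 -0.6  3.7] gap 0.5025416108226501
(-59, -114, 22, -90) [-0.033  0.009 -0.007] [ 0.036  0.003 -0.016]
```

View pics/w3.png

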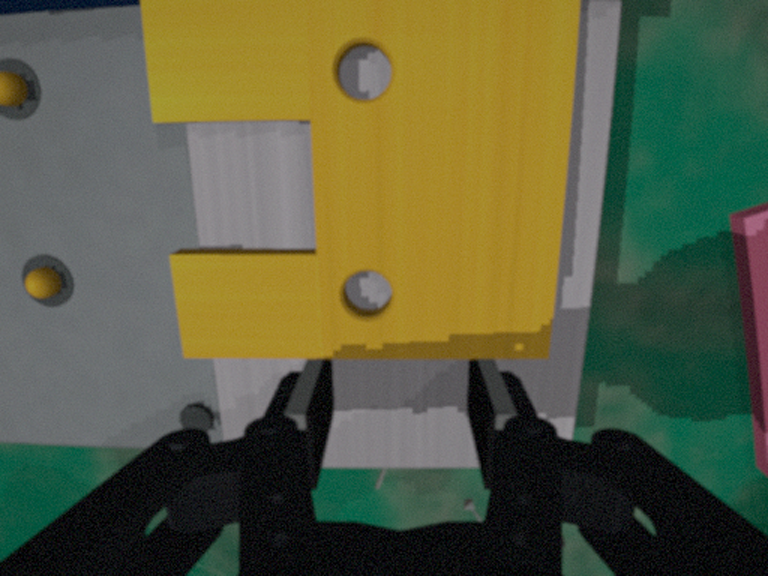

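Contact force is 8.7 N and the near edge is square at (183–548, 357): the plate is on the fence. I'll work out its pose from the holes and corners, then plan the turn.

```bash
python3 - <<'E'
from h import *
c=lambda u,v:cp(u,v,.03,'w3',(0,0),1.5)
P=fit(np.array([[30,0],[-30,0],[-50,-54],[-50,56],[-18,56],[18,56]])/1000,[c(364,70),c(367,291),c(549,357),c(184,357),c(172,253),c(152,121)])
Q=fit(np.array([[30,0],[-30,0]])/1000,[cp(13,90,.0217,'w3',(0,0),1.5),cp(43,283,.0217,'w3',(0,0),1.5)])
for G in(np.load('F.npy'),Q):
    R=np.linalg.inv(G)@P;print(R[:2,2],np.arctan2(R[1,0],R[0,0]))
U((-72,-115.3,22,-90),(-72,-115.3,60,-90),(-30,-190,60,0),(-30,-190,60,-180))
print(get_obs()['q'])
E
```

```text
ang -0.026381425715974478 org [ 0.57462649 -0.02809715] res mm [[0.2, 0.2], [-0.7, -0.1], [0.2, 0.1], [0.4, -0.3], [-0.0, 0.5], [-0.1, -0.4]]
ang -0.059507424243969216 org [0.57687341 0.07429856] res mm [[1.1, -0.1], [-1.1, 0.1]]
[ 0.00128815 -0.10577457] -0.0007484966246623184
[ 0.00384676 -0.10234809] 0.033125998527994735
now fix [ -58.7 -115.3] z 21.7 jaw -90.09 t 4.6333 F [-8.9 -0.9  4.1] gap 0.49932847809534836
(-72, -115.3, 22, -90) [-0.001  0.334 -0.006] [ 0.036  0.003 -0.017]
(-72, -115.3, 60, -90) [-0.001  0.337 -0.956] [ 0.036  0.003 -0.017]
(-30, -190, 60, 0) [ 1.865 -0.716 -0.96 ] [  0.026   0.03  -18.017]
(-30, -190, 60, -180) [ 1.865 -0.716 -0.96 ] [ 0.03  -0.026 17.983]
[-1.98101919e-01  6.58675808e-01  1.99883072e+00 -6.20454744e-04
  4.87187465e-01  1.40036034e+00]
```

```bash
python3 -m jog '[0,0.2,0,0.036,0,0,0.5,0,0.35,-0.05,0.036,0,0,0.5,0,0.4,-0.5,0.036,0,0,0.5,0,0.4,-1,0.036,0,0,0.5,0.5,0.4,-1.2,0.036,0,-2,0.5,1,0.4,-1.2,0.03,0.03,-4,0.5,1.5,0.2,-1.2,0.03,0.03,-6,0.5,1.7,-0.4,-1.2,0.03,0.03,-8,0.5,1.7,-1,-1.2,0.03,0.03,-10,0.5,1.7,-1.3,-1.2,0.03,0.03,-12,0.5,1.7,-1.4,-1.2,0.03,0.03,-13,0.5,1.7,-1.4,-1.2,0.03,0.03,-13.4,0.5]'; python3 - <<'E'
from h import *
U((-2,-181,40,0),(-2,-181,22,0))
E
```

```text
clock: 5.63
tool_pos: [0.5696, -0.1057, 0.0695]
tool_rot: [[0.83, -0.558, 0.002], [-0.558, -0.83, -0.001], [0.002, -0.0, -1.0]]
ft_force: [-0.7, -0.8, -0.1]
finger_gap: 0.496
now fix [  -1.8 -183.5] z 69.5 jaw -32.43 t 5.6333 F [-0.7 -0.8 -0.1] gap 0.49648800915009783
(-2, -181, 40, 0) [-0.04  -0.05   0.739] [ 6.000e-03 -2.200e-02 -6.485e+00]
(-2, -181, 22, 0) [-0.041 -0.05   1.189] [ 6.000e-03 -2.200e-02 -6.485e+00]
```

```bash
python3 -m jog '[-0.04,0.03,0,0,-0.02,-1.4,0.5,-0.04,0.03,0,0,-0.02,-2.8,0.5,-0.04,0.03,0,0,-0.02,-4.2,0.5,-0.04,0.03,0,0,-0.02,-5.6,0.5,-0.04,0.02,0,0,-0.02,-6.485,0.5,-0.04,0.02,0.4,0,-0.02,-6.485,0.5,-0.04,0.02,0.8,0,-0.02,-6.485,0.5,-0.04,0.02,1.1,0,-0.02,-6.485,0.5,-0.04,0.02,1.18,0,-0.02,-6.485,0.5,-0.04,0.02,1.2,0,-0.02,-6.485,0.5,-0.04,0.02,1.2,0,-0.02,-6.485,0.5]'; python3 - <<'E'
from h import *
U((-2,-141.5,22,0))
E
```

```text
clock: 6.55
tool_pos: [0.5679, -0.1056, 0.0217]
tool_rot: [[1.0, -0.026, 0.0], [-0.026, -1.0, -0.001], [0.0, 0.001, -1.0]]
ft_force: [-0.2, 0.1, 0.7]
finger_gap: 0.496
now fix [  -3.4 -183.4] z 21.7 jaw -0.01 t 6.55 F [-0.2  0.1  0.7] gap 0.4964914976336193
(-2, -141.5, 22, 0) [ 0.035 -1.048 -0.008] [ 0.006 -0.001 -0.001]
```

```bash
python3 -m jog '[0,-0.13,0,0,0,0,0.5,0,-0.26,0,0,0,0,0.5,0.01,-0.39,0,0,0,0,0.5,0.02,-0.51,0,0,0,0,0.5,0.03,-0.63,0,0,0,0,0.5,0.04,-0.75,0,0,0,0,0.5,0.05,-0.87,0,0,0,0,0.5,0.06,-0.99,0,0,0,0,0.5,0.07,-1.11,0,0,0,0,0.5,0.08,-1.23,0,0,0,0,0.5,0.09,-1.35,0,0,0,0,0.5,0.1,-1.47,0,0,0,0,0.5]'; python3 - <<'E'
from h import *
U((2,-84,22,0)); 
snap('wrist','w4',None,1.5)
E
```

```text
clock: 7.55
tool_pos: [0.5735, -0.0464, 0.0216]
tool_rot: [[1.0, -0.026, 0.0], [-0.026, -1.0, -0.001], [0.0, 0.001, -1.0]]
ft_force: [-0.3, -1.9, -1.7]
finger_gap: 0.497
now fix [   0.6 -124.1] z 21.6 jaw -0.0 t 7.55 F [-0.3 -1.9 -1.7] gap 0.49747397893377715
(2, -84, 22, 0) [ 0.034 -1.004 -0.01 ] [ 0.006 -0.    -0.001]
```

View pics/w4.png

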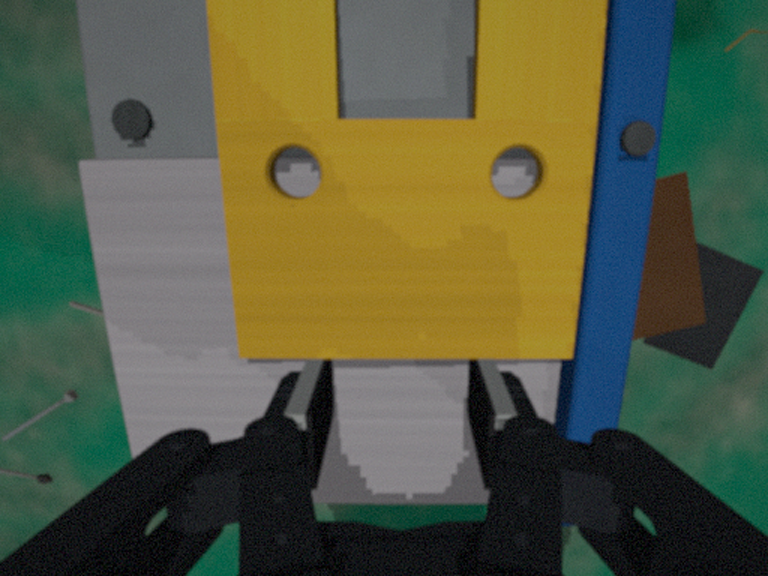

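The plate slides squarely along the fence, its plain end at (240–575, 358) across both fingertips. Continuing.

```bash
python3 -m jog '[0,-0.1,0,0,0,0,0.5,0.01,-0.2,0,0,0,0,0.5,0.02,-0.3,0,0,0,0,0.5,0.03,-0.4,0,0,0,0,0.5,0.03,-0.5,0,0,0,0,0.5,0.04,-0.6,0,0,0,0,0.5,0.04,-0.7,0,0,0,0,0.5,0.05,-0.8,0,0,0,0,0.5,0.05,-0.9,0,0,0,0,0.5,0.06,-1,0,0,0,0,0.5,0.06,-1.1,0,0,0,0,0.5,0.06,-1.15,0,0,0,0,0.5]'; python3 - <<'E'
from h import *
U((3,-68,22,0),(3,-64,22,0)); 
E
```

```text
clock: 8.6
tool_pos: [0.5771, 0.0007, 0.0217]
tool_rot: [[1.0, -0.025, 0.0], [-0.025, -1.0, -0.0], [0.0, 0.0, -1.0]]
ft_force: [-0.3, -1.6, -0.2]
finger_gap: 0.498
now fix [  3.  -76.9] z 21.7 jaw 0.03 t 8.6 F [-0.3 -1.6 -0.2] gap 0.49825537915125984
(3, -68, 22, 0) [-0.001 -0.222 -0.009] [ 0.004 -0.001  0.007]
(3, -64, 22, 0) [-0.001 -0.322 -0.009] [ 0.004 -0.001  0.007]
```

```bash
python3 -m jog '[0,-0.04,0,0,0,0,0.5,0,-0.08,0,0,0,0,0.5,0,-0.12,0,0,0,0,0.5,0,-0.15,0,0,0,0,0.5,0,-0.18,0,0,0,0,0.5,0,-0.2,0,0,0,0,0.5,0,-0.22,0,0,0,0,0.5,0,-0.24,0,0,0,0,0.5,0,-0.26,0,0,0,0,0.5,0,-0.28,0,0,0,0,0.5,0,-0.28,0,0,0,0,0.5]'; python3 - <<'E'
from h import *
U((3,-64,22,0)); 
snap('wrist','w5',None,1.5)
E
```

```text
clock: 9.52
tool_pos: [0.5774, 0.012, 0.0216]
tool_rot: [[1.0, -0.025, 0.0], [-0.025, -1.0, -0.0], [0.0, 0.0, -1.0]]
ft_force: [-0.6, 0.2, 0.3]
finger_gap: 0.502
now fix [  3.  -65.6] z 21.6 jaw 0.04 t 9.5167 F [-0.6  0.2  0.3] gap 0.5020944586023726
(3, -64, 22, 0) [-0.001 -0.04  -0.009] [ 0.004 -0.001  0.008]
```

View pics/w5.png

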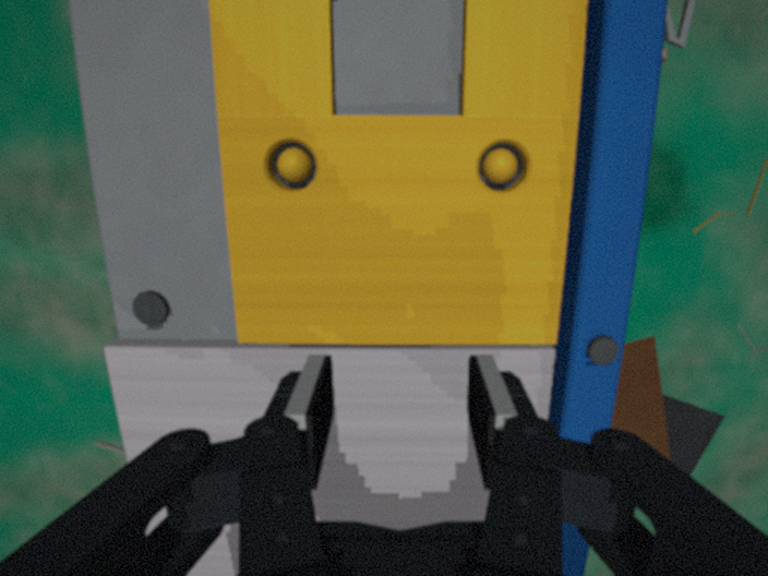

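Both pins now stand in the holes, at (292,164) and (502,165), and the plate looks level with the deck, so it seems to have dropped. I'll back off upwards and check its height by depth.

```bash
python3 -m jog '[0,0.15,0,0,0,0,0.5,0,0.2,-0.3,0,0,0,0.5,0,0.3,-1,0,0,0,0.5,0,0.5,-1.5,0,0,0,0.5,0,0.5,-2,0,0,0,0.5,0,0.5,-2.5,0,0,0,0.5,0,0.5,-2.5,0,0,0,0.5,0,0.5,-2.5,0,0,0,0.5]'; python3 - <<'E'
from h import *
U(); snap('wrist','w6',None,1.5)
d=np.load('pics/w6_d.npy');im=np.load('pics/w6_im.npy').astype(int);Fi=np.linalg.inv(np.load('F.npy'))
def pts(m):
    L=[]
    for v,u in np.argwhere(m)[::7]:
        C,r=ray('w6',u,v);w=C+r*d[v,u];L.append([*(Fi@[w[0],w[1],1])[:2],w[2]])
    return np.array(L)
yel=(im[:,:,0]>120)&(im[:,:,0]-im[:,:,2]>80)&(im[:,:,1]>80)&(d>0)
A=pts(yel); gry=pts((abs(im[:,:,0]-im[:,:,2])<25)&(im[:,:,0]>60)&(d>0))
A=A[(abs(A[:,0])<.06)&(abs(A[:,1])<.065)]
for n,B in(('plate',A),('deck',gry[(gry[:,0]>-.09)&(gry[:,0]<.045)&(gry[:,1]<-.062)&(gry[:,2]<.04)]),('bed',gry[(gry[:,0]>-.09)&(gry[:,0]<-.056)&(gry[:,1]>-.05)&(gry[:,2]<.04)])):
    if len(B)<20: print(n,len(B));continue
    c=np.linalg.lstsq(np.c_[B[:,:2],np.ones(len(B))],B[:,2],rcond=None)[0];print(n,len(B),'tilt',c[:2],'z med',np.median(B[:,2]))
print('plate ext',np.percentile(A,[.5,99.5],axis=0))
E
```

```text
clock: 10.23
tool_pos: [0.5772, -0.0084, 0.1232]
tool_rot: [[1.0, -0.025, 0.003], [-0.025, -1.0, -0.001], [0.003, 0.001, -1.0]]
ft_force: [0.7, -0.6, 0.0]
finger_gap: 0.5
now fix [  3.4 -86. ] z 123.2 jaw 0.01 t 10.2333 F [ 0.7 -0.6  0. ] gap 0.49976733247254773
plate 2551 tilt [-0.00213821 -0.00080701] z med 0.02161000739675087
deck 2768 tilt [0.00219681 0.04348717] z med 0.021610554726879894
bed 931 tilt [-0.00141053 -0.00231146] z med 0.013773348938068364
plate ext [[-0.04913368 -0.05268988  0.01916533]
 [ 0.04986214  0.04782201  0.02340712]]
```

View pics/w6.png

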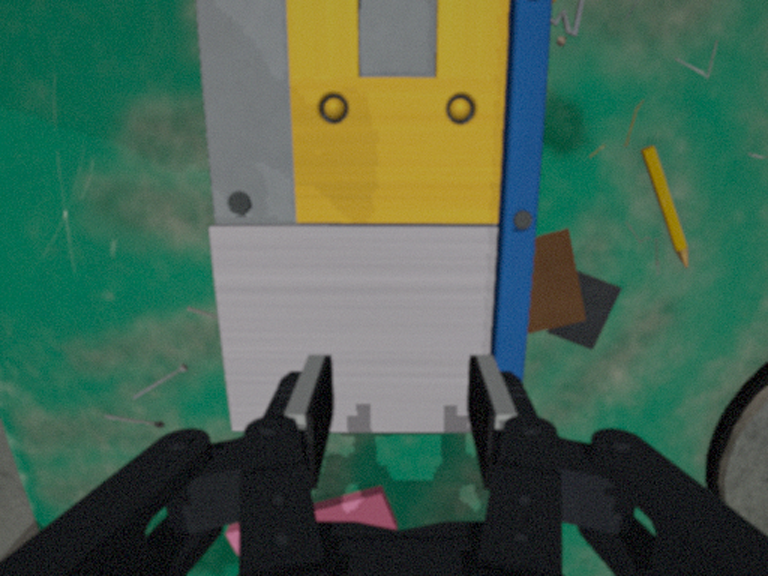

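The plate is flat and down: its top is at 21.6 mm, level with the deck and 7.8 mm above the bed. Both pins show centred in the holes, at (333,107) and (460,108). The robot is clear.

```bash
python3 -c "
from bench import *
print(hand_in())"
```

```text
the job is handed in; nothing more can be done
None
```

The plate is seated on both pins and I handed the job in at about 10 s of the 54 s; no verdict was reported.

**What I did:** I pushed the plate square onto the blue fence with both half-open fingertips. I then turned the gripper 90° and slid the plate along the fence, notched end first, until it dropped over the pins.

**Final checks (wrist camera):**
- **Height:** the plate's top measured 21.6 mm, level with the deck and 7.8 mm above the bed.
- **Flatness:** its tilt was about 0.002 rad.
- **Seating:** both pins showed centred in the holes.
- **Robot:** it stood clear, about 100 mm above the fixture.

**Disagreements and gaps:**
- **Pins:** at the fence, a wrist-camera estimate from pins near the image edge differed from the overhead estimate by about 3 mm and 0.03 rad. I used the overhead one, and the seating bore it out.
- **Deck tilt:** the deck's fitted slope in the last depth check (0.04) came out too large, probably because finger pixels got into it.
- **Bystanders:** I did not measure their positions again. The arm's path stayed well clear of them.

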